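Slide a tall reagent bottle into its docking bay

TASK

Slide the tall white reagent bottle along the bench into the mouth of the docking bay, pushing it only low down (its lower third) so that it stays standing upright on the bench and is never lifted. Then keep pushing gently, below 25 newtons, so that the bottle drives the stiff seating plate fully home against its hidden end stop, and leave the bottle standing there without disturbing the tube rack or the beaker.

Things in the scene. Friction and masses are not known exactly. Their poses are not given: they have to be found in the camera images.
- bottle: Loose closed white round bottle, paper band, grey cap: 60 mm diameter up to 165 mm, 220 mm tall, 0.45 to 0.8 kg, centre of mass about 105 mm up. Stands on the bench; origin: centre of its underside, z up. Slides at about 1.5 to 4 N; topples if pushed high. As it is tall, lean the tool back (some 30 degrees, fingers forwards and down) to keep the gripper's body off it; fingers 36 mm apart cradle it.
- dock: Docking bay fixed on the bench, open in front and above, no floor. Two aluminium rails 30 mm high, 14 mm wide, 68 mm apart, from x = -22 to 110 mm, joined behind by a grey bridge 50 mm high. Origin: on the bench midway between the rails; +x points into the bay, the way the bottle is pushed. A grey stop block 42 mm high, carrying the seating plate, is fixed between the rails.
- dock_mouth (a point): Centre of the bay's mouth on the bench: 22 mm before the dock's origin, between the rounded front ends of the rails; axes as the dock's.
- plate (a joint): Steel seating plate, 56 mm wide, 3 to 39 mm above the bench, sliding along the dock's +x: 0 = out (start), 0.015 m = fully home on a rigid stop. Moves at 2.5 N (a push of some 5 to 12 N in all), no spring, stays where left. Where its stop was set is not measured: with the plate home, the touching bottle's axis is anywhere from x = -10 to +10 mm in the dock's frame. Find it by feel.
- tube_rack: Bystander: light blue tube rack holding capped tubes, 200 x 100 x 102 mm tall. Origin: centre of its underside, long side along its x.
- beaker: Bystander: white beaker, 76 mm wide, 95 mm tall. Origin: centre of its underside.
Mind the look-alikes: they are no part of the job. What is shaped like the dock but brown or turquoise is not meant.

How it is judged:
By the outcome, as a careful person would: the job done as asked, in the order asked, and still so for the second after the job is handed in, with the robot touching nothing.
It also fails if it takes over 64 s, if anything falls off the work surface, if the arm or the gripper's body presses on something with over 40 N, if the wrist force passes 120 N, or if a joint passes its speed limit or range.

ROBOT

A 6-joint arm with a two-finger parallel gripper is mounted at the origin on the work surface. World frame = base frame: x ahead of the robot, y to its left, z up, the work surface at z = 0. Lengths are in mm, angles in degrees, forces in N, time in s.
With the tool pointing down it reaches from about 350 to 850 mm from the base axis. Payload 8.1 kg.
Tool frame: the origin (TCP) lies midway between the tips of the shut fingers; the grasp point (between the pads) lies 19 mm behind it; x points along the fingers, y is the direction in which the jaws open and shut, and the axes are right-handed (so a half turn about x gives the same grasp; the last joint's range is limited). The gripper opens to 85 mm and grips with 20 to 120 N. Pads are 22 mm wide; open, the fingers measure 114 mm over their backs; the gripper's body (76 mm by 85 mm) begins 54 mm behind the grasp point. The pads swing forward as they close: fully open they stand 13 mm farther back than shut.
Start: joints at [-78.461, 7.471, 85.268, -0, 87.261, -4.893], TCP at [169.751, -575.491, 231.292] pointing down, gripper open.
Joint ranges: [-169.43, 169.43], [-51.17, 129.36], [1.28, 143.12], [-76.62, 256.62], [0, 156.53], [-152.29, 152.29]. Speed limits (degrees/s): [136.94, 136.94, 159.86, 180, 180, 180].

INTERFACE

Orientations are given as [roll, pitch, yaw] about the fixed x, y, z axes, in that order (R = Rz(yaw) Ry(pitch) Rx(roll)).
In Python, from bench import sense, snapshot, hand_in gives the robot as it stands.
- The arm moves only by the tool drive_tool, never from a script. Its argument "deltas" is a list of rows, each a list of 7 numbers: the closure in counts, from 0 (fully open) to 255 (shut), then the shift along the tool's x, y, z in m, then the turn, a rotation vector about the tool's x, y, z in rad. A call has exactly 10 rows; each row is the pose to reach, as a shift and turn from the pose commanded when the call began, along the tool's axes at that moment; what a row does not reach only later rows make up. A row lasts 1/12 s, in which the tool goes at most 41.7 mm and 7.16 degrees, less where a joint would pass 70% of its speed; a pose out of reach is approached as far as the arm can. A call with a gripper value outside its range is refused whole. The fingers move at their own pace and stop on an object; "squeeze" is the grip in N (left out, the last holds). Time passes only in rows, so rows that repeat a pose let the fingers close, or fill a call up. It gives the time, the measured TCP pose, the force and the opening at its end, in the units of the state.
- sense(): the state, without advancing time (a new reading comes with each control period).
- snapshot(name): name is "side" or "top" or "wrist"; returns a dict with "frame" (420x560x3 uint8, blue, green, red), "fx", "fy", "cx", "cy" (pixels), "k1" (the pictures are not rectified: a ray, as slopes to the right and down, at radius r is drawn at 1 + k1 r^2 times it, then the intrinsics apply), "rvec" (rotation vector, rad) and "tvec" (3), from world to camera coordinates, as OpenCV has them. Camera axes: x right, y down, z forward; pixel columns grow to the right and rows downward; lengths in mm; the calibration is good to about 2 mm. A picture is of the moment at which its call begins. There is no depth.
- hand_in(): hands the job in, once; it reports no verdict.
The state is a dict: "time": time; "joint_pos": joint angles; "qd": joint speeds; "joint_efforts": joint torques, N m; "tool_pos": TCP position; "tcp_rot": TCP orientation; "ft_force": force on the tool from outside, world axes, zero at the start; "wrist_torque": the same for the moment, N m; "finger_gap": finger opening in mm.
Only numpy, scipy, OpenCV 4.12 (cv2) and the standard library are available. Lean on these libraries where they do the work, as an engineer would, in place of code of your own. Each camera call takes 0.05 s, during which the arm holds its last target.

## Working session

There is one attempt and no reset: what is moved stays moved. The work goes in short steps, Python scripts to look and compute and a tool call to move; the robot and the scene stay as the last step left them, time stands still between calls to the robot, and variables do not carry over. Pictures are saved under pics/ and viewed, and the job is handed in when it is done.

Besides the shell and the picture viewer there is one more tool, called after "Emit:" as name([rows], argument=value, ...), one row to a line, values as JSON. drive_tool: Moves the arm, as the interface text tells. Its arguments: {"type":"object","properties":{"deltas":{"type":"array","items":{"type":"array","items":{"type":"number"}}},"squeeze":{"type":"number"}},"required":["deltas"]}

```bash
mkdir -p pics; ls
python3 - <<'E'
from bench import sense,snapshot
import cv2
print(sense())
for n in("side","top","wrist"):
    s=snapshot(n); cv2.imwrite(f"pics/{n}0.png",s["frame"]); print(n,{k:v for k,v in s.items() if k!="frame"})
E
```

```text
pics
{'time': 0.0, 'joint_pos': array([-7.84595582e+01,  7.51400308e+00,  8.53289673e+01,  2.34751669e-04,
        8.72630699e+01, -4.89174565e+00]), 'qd': array([ 0.0658043 , -0.01280052, -0.00143619, -0.08978122,  0.03107952,
        0.007394  ]), 'joint_efforts': array([ 4.78547823e-03, -5.69397533e+01, -5.00542295e+01,  8.47995739e-05,
        1.50554627e-02, -2.27523003e-05]), 'tool_pos': array([ 169.65298033, -574.93748321,  230.25895798]), 'tcp_rot': array([-95.01843063,  89.89395946, 101.41374539]), 'ft_force': array([0.04151984, 0.25693319, 0.45867337]), 'wrist_torque': array([-0.02952013, -0.04223323,  0.05994704]), 'finger_gap': 85.32627445519579}
side {'fx': 446.4457585598973, 'fy': 446.4457585598973, 'cx': 278.5899239612336, 'cy': 203.33472784222596, 'k1': -0.030873994604909097, 'rvec': array([ 0.25304605, -2.64301733,  1.48308072]), 'tvec': array([498.06114493,  94.08059547, 964.53021361])}
top {'fx': 512.3315615206786, 'fy': 512.3315615206786, 'cx': 272.5738750836651, 'cy': 210.52620252361675, 'k1': -0.056296583767922105, 'rvec': array([ 2.14238131, -2.15788384,  0.14821149]), 'tvec': array([  -1.73620725,  502.42386109, 1062.77071602])}
wrist {'fx': 318.59092030121343, 'fy': 318.59092030121343, 'cx': 277.4351422399209, 'cy': 214.9918925436368, 'k1': -0.06364468987467503, 'rvec': array([-2.30360482,  1.7218126 ,  0.27367199]), 'tvec': array([-599.56333642,  -40.60309227,  378.34011856])}
```

View pics/side0.png

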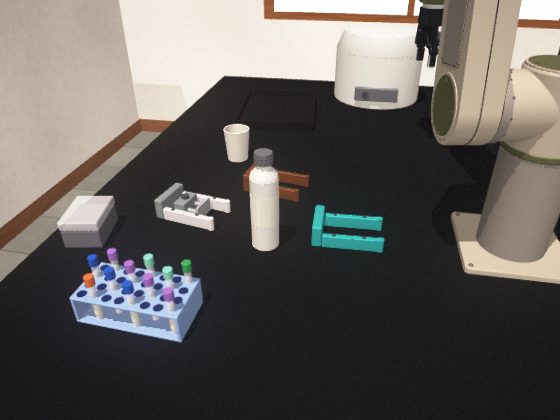

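View pics/top0.png

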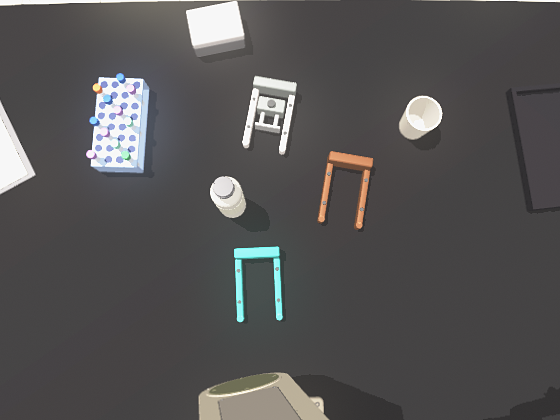

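View pics/wrist0.png

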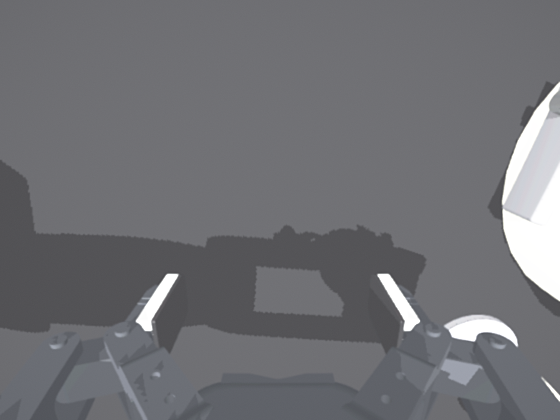

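Top view: the dock candidates are grey/aluminium at (270,112), brown at (345,190) and turquoise at (258,285). The aluminium one, with a grey bridge and stop block, fits. The bottle is at (228,200), the rack at (120,125), the beaker at (420,118). I'll confirm with an enlarged crop.

```bash
cat > h.py <<'E'
import numpy as np, cv2
from scipy.spatial.transform import Rotation as Ro
def K(s): return np.array([[s["fx"],0,s["cx"]],[0,s["fy"],s["cy"]],[0,0,1.]])
def D(s): return np.array([s["k1"],0,0,0,0.])
def ray(s,uv):
    p=cv2.undistortPoints(np.array(uv,float).reshape(-1,1,2),K(s),D(s)).reshape(-1,2)
    R=cv2.Rodrigues(s["rvec"])[0]; d=np.c_[p,np.ones(len(p))]@R
    return -R.T@s["tvec"],d
def onplane(s,uv,z):
    c,d=ray(s,uv); return c+d*((z-c[2])/d[:,2])[:,None]
def proj(s,P): return cv2.projectPoints(np.array(P,float).reshape(-1,1,3),s["rvec"],s["tvec"],K(s),D(s))[0].reshape(-1,2)
E
python3 - <<'E'
from h import *
from bench import snapshot
s=snapshot("top"); f=s["frame"]
cv2.imwrite("pics/crop_top.png",cv2.resize(f[65:235,190:320],None,fx=4.5,fy=3.5*4.5/4.5,interpolation=cv2.INTER_CUBIC) if 0 else cv2.resize(f[65:225,195:315],(600,800),interpolation=cv2.INTER_CUBIC)[:600])
s2=snapshot("side"); g=s2["frame"]
cv2.imwrite("pics/crop_side.png",cv2.resize(g[140:260,140:300],(800,600),interpolation=cv2.INTER_CUBIC))
for uv in [(0,0),(560,0),(0,420),(560,420)]: print(uv,onplane(s,[uv],0).round())
E
```

```text
(0, 0) [[1025.  649.    0.]]
(560, 0) [[1016. -704.    0.]]
(0, 420) [[ 57. 583.   0.]]
(560, 420) [[  48. -620.    0.]]
```

View pics/crop_top.png

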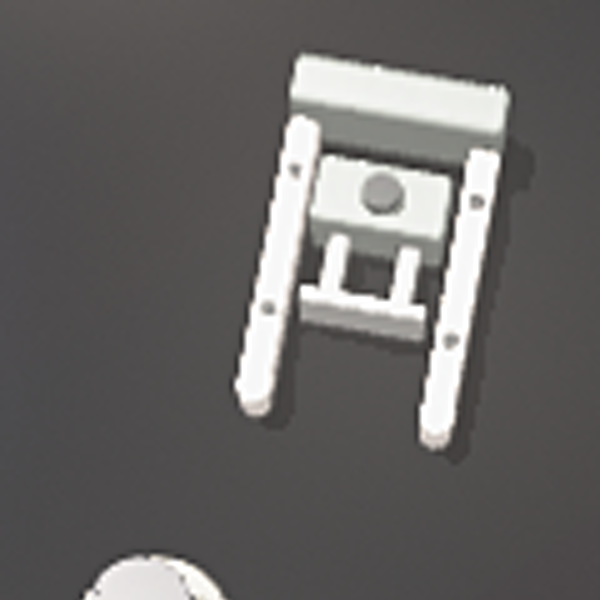

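View pics/crop_side.png

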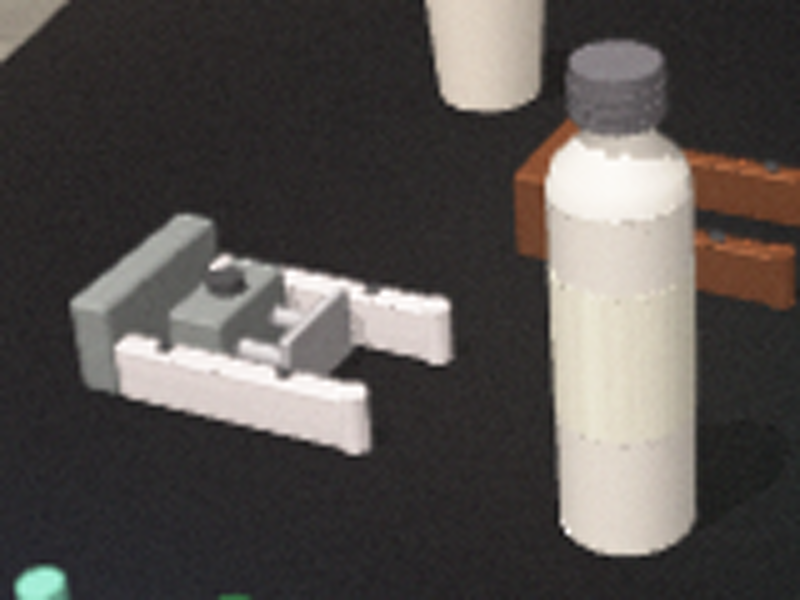

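Run:
```python
from h import *
from bench import snapshot
s=snapshot("top"); f=s["frame"]; s2=snapshot("side"); g=s2["frame"]
# dock rails: bright mask, top view
gray=f.min(2)
m=(gray>215).astype(np.uint8)
m[:, :235]=0; m[:,300:]=0; m[:75]=0; m[160:]=0
n,l,st,c=cv2.connectedComponentsWithStats(m)
for i in range(1,n):
    if st[i,4]<30: continue
    p=np.argwhere(l==i)[:,::-1].astype(float)
    P=onplane(s,p,30)[:,:2]; v=cv2.fitLine(P.astype(np.float32),cv2.DIST_HUBER,0,.01,.01).ravel()
    d=v[:2]*np.sign(v[0]); t=(P-v[2:])@d; w=(P-v[2:])@[-d[1],d[0]]
    print(st[i],"ang",np.degrees(np.arctan2(d[1],d[0])).round(2),"front",(v[2:]+d*t.min()).round(1),"rear",(v[2:]+d*t.max()).round(1),"w",w.min().round(1),w.max().round(1))
# manual
print(onplane(s,[(246,146),(255.4,89),(282.4,152.5),(291.8,96)],30).round(1))
# side view rail front tops manual crop (450,300),(365,385) scale 5 offset (140,140)
print("side",onplane(s2,[(140+443/5,140+298/5),(140+358/5,140+385/5)],30).round(1))
# bottle silhouettes
for nm,S,z in (("side",s2,None),):
    G=S["frame"]; mm=(G.min(2)>90).astype(np.uint8)
    for v in (225,235,240):
        r=np.where(mm[v,240:290])[0]+240; print(v,r.min(),r.max())
for v in range(172,222,4):
    r=np.where(gray[v,200:255]>120)[0]+200; print("top",v,r.min() if len(r) else 0,r.max() if len(r) else 0)
cv2.imwrite("pics/bt.png",cv2.resize(f[165:230,195:260],(600,600),interpolation=cv2.INTER_CUBIC))
```

```text
[253  77  43  14 331] ang 79.63 front [781.5 -57.9] rear [798.5  35. ] w -10.8 8.9
[242  88  17  58 339] ang -10.65 front [648.3  55.3] rear [779.2  30.7] w -6.9 6.9
[279  95  16  57 328] ang -10.52 front [634.3 -25.3] rear [763.1 -49.2] w -7.0 6.8
[257  96  28  16 248] ang 79.78 front [736.4 -31.5] rear [746.8  25.8] w -14.9 13.3
[255 112  25  17 143] ang 85.37 front [697.2 -21.7] rear [701.6  31.9] w -23.3 10.9
[[646.2  51.9  30. ]
 [777.1  31.   30. ]
 [631.  -27.8  30. ]
 [760.1 -50.   30. ]]
side [[637.6 -32.7  30. ]
 [653.6  49.   30. ]]
225 251 278
235 252 278
240 252 278
top 172 0 0
top 176 221 228
top 180 215 236
top 184 212 239
top 188 210 241
top 192 210 242
top 196 211 243
top 200 212 244
top 204 215 245
top 208 218 244
top 212 221 242
top 216 226 238
top 220 0 0
```

View pics/bt.png

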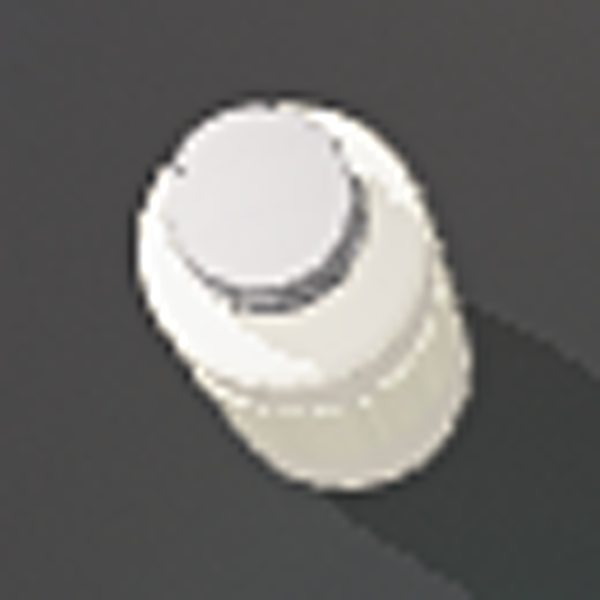

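Run:
```python
from h import *
from bench import snapshot
s=snapshot("top"); s2=snapshot("side")
c=onplane(s,[(195+262/9.23,165+195/9.23)],220)[0];print("cap",c.round(1))
# side: axis bearing at rows 235: centre 265.1 
a=np.linspace(0,2*np.pi,60)
b=c*[1,1,0]
for S in (s,s2):
    q=proj(S,b+np.c_[30*np.cos(a),30*np.sin(a),0*a]); print(q.min(0).round(1),q.max(0).round(1))
# side base: lowest row of bottle
m=(s2["frame"].min(2)>90); r=np.where(m[200:260,258:272].any(1))[0]+200; print(r.max())
m=(s["frame"].min(2)>120);print(np.where(m[165:230,205:250].any(1))[0].max()+165,np.where(m[165:230,205:250].any(0))[0].max()+205)
# bystanders
print("beaker top", onplane(s,[(423,113)],95).round(), "rack", onplane(s,[(98,78),(145,80),(92,171),(143,171)],102).round())
print("brown/turq",onplane(s,[(365,165),(320,220),(360,227),(235,258),(280,258),(240,320),(280,318)],30).round())
```

```text
cap [521.4  82.5 220. ]
[219.3 191.1] [246.4 217.9]
[251.6 234.7] [278.8 250.9]
250
217 245
beaker top [[ 698. -322.   95.]] rack [[778. 360. 102.]
 [772. 260. 102.]
 [577. 364. 102.]
 [576. 258. 102.]]
brown/turq [[ 602. -208.   30.]
 [ 482. -107.   30.]
 [ 466. -193.   30.]
 [ 402.   75.   30.]
 [ 401.  -20.   30.]
 [ 272.   65.   30.]
 [ 276.  -19.   30.]]
```

```bash
cat >> h.py <<'E'
from bench import sense
def Rt(yaw,lean,sg=1):
    a,b=np.radians(yaw),np.radians(lean)
    F=np.array([np.cos(a),np.sin(a),0]);L=np.array([-F[1],F[0],0]);Z=np.array([0,0,1.])
    x=np.sin(b)*F-np.cos(b)*Z; y=sg*L
    return np.c_[x,y,np.cross(x,y)]
def plan(p,yaw,lean=30,sg=1,pr=True):
    s=sense(); R=Ro.from_euler('xyz',s["tcp_rot"],degrees=True).as_matrix()
    d=R.T@(np.array(p)-s["tool_pos"])/1000; r=Ro.from_matrix(R.T@Rt(yaw,lean,sg)).as_rotvec()
    print("t",round(s["time"],2),"pos",s["tool_pos"].round(1),"F",s["ft_force"].round(1),"gap",round(s["finger_gap"],1),"delta",d.round(4),"rot",r.round(3),"n",np.linalg.norm(d)/.0417,np.degrees(np.linalg.norm(r))/7.16)
O=np.array([641.3,15.0]);U=np.array([np.cos(np.radians(-10.6)),np.sin(np.radians(-10.6))]);N=np.array([-U[1],U[0]])
E
python3 - <<'E'
from h import *
s=sense();print(Ro.from_euler('xyz',s["tcp_rot"],degrees=True).as_matrix().round(2))
for sg in (1,-1): plan([472,122,230],-38,30,sg)
E
```

```text
[[-0.    0.28 -0.96]
 [ 0.   -0.96 -0.28]
 [-1.   -0.   -0.  ]]
t 0.45 pos [ 169.7 -575.4  231.2] F [-0.8 -0.3 -0.1] gap 85.4 delta [ 0.0013 -0.5835 -0.4872] rot [-2.132 -0.294  0.571] n 18.22862792890671 17.817448665125287
t 0.45 pos [ 169.7 -575.4  231.2] F [-0.8 -0.3 -0.1] gap 85.4 delta [ 0.0013 -0.5835 -0.4872] rot [0.927 0.483 0.249] n 18.22862792890671 8.60240257475547
```

Emit:
drive_tool([
  [147,0.0,-0.03,-0.025,0.05,0.025,0.012],
  [147,0.0,-0.06,-0.05,0.1,0.05,0.025],
  [147,0.0,-0.09,-0.075,0.15,0.075,0.037],
  [147,0,-0.12,-0.1,0.2,0.1,0.05],
  [147,0,-0.15,-0.125,0.25,0.13,0.06],
  [147,0,-0.18,-0.15,0.3,0.155,0.075],
  [147,0,-0.21,-0.175,0.35,0.18,0.09],
  [147,0,-0.24,-0.2,0.4,0.205,0.1],
  [147,0,-0.27,-0.225,0.45,0.23,0.11],
  [147,0,-0.29,-0.243,0.464,0.241,0.125],
])

```text
time: 1.28
tool_pos: [321.2, -226.4, 231.3]
tcp_rot: [166.3, 74.4, -24.2]
ft_force: [0.4, -0.6, 0.2]
finger_gap: 36.1
```

Run:
```python
from h import *
print(sense()["joint_pos"].round(1))
plan([472,122,230],-38,30,-1)
```

```text
[-48.7 -45.6 128.6   6.4  82.8  51.8]
t 1.28 pos [ 321.2 -226.4  231.3] F [ 0.4 -0.6  0.2] gap 36.1 delta [-2.000e-04 -3.701e-01 -8.460e-02] rot [0.46  0.24  0.124] n 9.103199617909995 4.267733152395031
```

Emit:
drive_tool([
  [147,0.0,-0.037,-0.008,0.046,0.024,0.012],
  [147,0,-0.074,-0.017,0.092,0.048,0.025],
  [147,0,-0.111,-0.025,0.138,0.072,0.037],
  [147,0,-0.148,-0.034,0.184,0.096,0.05],
  [147,0,-0.185,-0.042,0.23,0.12,0.062],
  [147,0,-0.222,-0.051,0.276,0.144,0.074],
  [147,0,-0.259,-0.059,0.322,0.168,0.087],
  [147,0,-0.296,-0.068,0.368,0.192,0.1],
  [147,0,-0.333,-0.076,0.414,0.216,0.112],
  [147,0,-0.37,-0.085,0.46,0.24,0.124],
])

```text
time: 2.12
tool_pos: [457.0, 73.0, 233.2]
tcp_rot: [179.7, 60.8, -36.7]
ft_force: [-0.4, -0.4, 0.1]
finger_gap: 36.4
```

Run:
```python
from h import *
from bench import snapshot
print(sense()["joint_pos"].round(1))
plan([472,122,230],-38,30,-1)
plan([472,122,60],-38,30,-1)
s=snapshot("side"); cv2.imwrite("pics/side1.png",s["frame"])
```

```text
[ 21.6 -31.5 123.5 -25.7  73.3 152.3]
t 2.12 pos [457.   73.  233.2] F [-0.4 -0.4  0.1] gap 36.4 delta [-0.0057 -0.0483  0.0164] rot [0.025 0.013 0.011] n 1.231247845662084 0.24104526706447144
t 2.12 pos [457.   73.  233.2] F [-0.4 -0.4  0.1] gap 36.4 delta [ 0.1427 -0.0487  0.0994] rot [0.025 0.013 0.011] n 4.330681577713562 0.24104526706447144
```

View pics/side1.png

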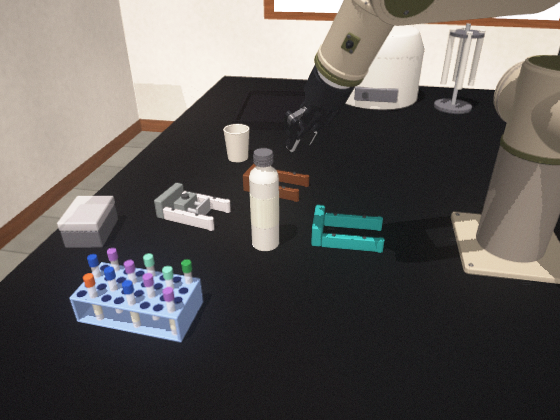

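Emit:
drive_tool([
  [147,0,-0.005,0.0,-0.12,0,0],
  [147,0,-0.01,0.0,-0.24,0,0],
  [147,0,-0.015,0.0,-0.36,0,0],
  [147,0,-0.02,0.0,-0.48,0,0],
  [147,0,-0.025,0.0,-0.6,0,0],
  [147,0,-0.03,0.0,-0.72,0,0],
  [147,0,-0.035,0.0,-0.84,0,0],
  [147,0,-0.04,0.0,-0.96,0,0],
  [147,0,-0.045,0.0,-1.08,0,0],
  [147,0,-0.05,0.0,-1.2,0,0],
])

```text
time: 3.0
tool_pos: [487.5, 110.4, 233.8]
tcp_rot: [111.0, 60.9, -36.8]
ft_force: [-0.4, -1.2, 0.5]
finger_gap: 36.1
```

Emit:
drive_tool([
  [147,0,0,0.0,-0.12,0,0],
  [147,0,0,0.0,-0.24,0,0],
  [147,0,0,0.0,-0.36,0,0],
  [147,0,0,0.0,-0.48,0,0],
  [147,0,0,0.0,-0.6,0,0],
  [147,0,0,0.0,-0.72,0,0],
  [147,0,0,0.0,-0.84,0,0],
  [147,0,0,0.0,-0.96,0,0],
  [147,0,0,0.0,-1.08,0,0],
  [147,0,0,0.0,-1.2,0,0],
])

```text
time: 3.83
tool_pos: [487.4, 110.2, 233.8]
tcp_rot: [42.2, 60.9, -36.8]
ft_force: [-1.1, 0.2, 0.6]
finger_gap: 36.2
```

Run:
```python
from h import *
print(sense()["joint_pos"].round(1))
plan([472,122,200],-38,30,1)
```

```text
[ 24.9 -22.7 117.3 -26.7  72.5  19.2]
t 3.83 pos [487.4 110.2 233.8] F [-1.1  0.2  0.6] gap 36.2 delta [ 0.0201 -0.0222 -0.0249] rot [-0.719 -0.018 -0.004] n 0.933706982366599 5.75437618326345
```

Emit:
drive_tool([
  [147,0.003,-0.004,-0.004,-0.12,-0.003,0],
  [147,0.007,-0.007,-0.008,-0.24,-0.006,0],
  [147,0.01,-0.011,-0.012,-0.36,-0.009,0],
  [147,0.013,-0.015,-0.016,-0.48,-0.012,0],
  [147,0.017,-0.018,-0.02,-0.6,-0.015,0],
  [147,0.02,-0.022,-0.025,-0.719,-0.018,-0.004],
  [147,0.02,-0.022,-0.025,-0.719,-0.018,-0.004],
  [147,0.02,-0.022,-0.025,-0.719,-0.018,-0.004],
  [147,0.02,-0.022,-0.025,-0.719,-0.018,-0.004],
  [147,0.02,-0.022,-0.025,-0.719,-0.018,-0.004],
])

```text
time: 4.67
tool_pos: [472.7, 122.4, 200.6]
tcp_rot: [0.6, 60.0, -37.9]
ft_force: [0.9, 0.9, 1.5]
finger_gap: 35.9
```

Run:
```python
from h import *
print(sense()["joint_pos"].round(1))
# behind bottle by 65 along -38
f=np.array([np.cos(np.radians(-38)),np.sin(np.radians(-38))]); b=np.array([522,83])
plan([*(b-68*f),26],-38,30,1)
```

```text
[ 28.2 -21.8 120.5 -29.   70.7 -16.1]
t 4.67 pos [472.7 122.4 200.6] F [0.9 0.9 1.5] gap 35.9 delta [ 0.1488 -0.0015 -0.0916] rot [-0.009  0.    -0.001] n 4.18985582769439 0.06978767390657141
```

Emit:
drive_tool([
  [147,0.016,0,-0.01,-0.005,0,0],
  [147,0.033,0,-0.02,-0.009,0,0],
  [147,0.05,-0.001,-0.031,-0.009,0,0],
  [147,0.067,-0.001,-0.041,-0.009,0,0],
  [147,0.083,-0.001,-0.051,-0.009,0,0],
  [147,0.1,-0.001,-0.061,-0.009,0,0],
  [147,0.116,-0.001,-0.071,-0.009,0,0],
  [147,0.133,-0.0015,-0.082,-0.009,0,0],
  [147,0.149,-0.0015,-0.092,-0.009,0,0],
  [147,0.149,-0.0015,-0.092,-0.009,0,0],
])

```text
time: 5.5
tool_pos: [465.1, 123.4, 21.4]
tcp_rot: [-0.7, 60.2, -38.5]
ft_force: [-1.5, -0.4, 0.1]
finger_gap: 36.1
```

Run:
```python
from h import *
from bench import snapshot
f=np.array([np.cos(np.radians(-38)),np.sin(np.radians(-38))]); b=np.array([522,83])
plan([*(b-36*f),26],-38,30,1)
s=snapshot("side"); cv2.imwrite("pics/side2.png",cv2.resize(s["frame"][100:310,140:420],(800,600)))
s=snapshot("wrist"); cv2.imwrite("pics/wrist2.png",s["frame"])
```

```text
t 5.5 pos [465.1 123.4  21.4] F [-1.5 -0.4  0.1] gap 36.1 delta [0.0127 0.0031 0.0316] rot [ 0.004 -0.003  0.005] n 0.8191989986706762 0.05283591989375337
```

View pics/side2.png

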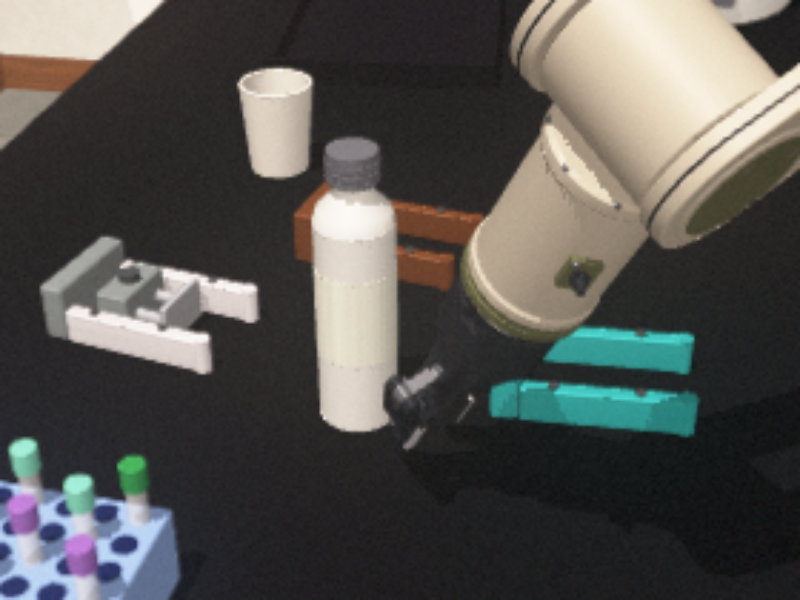

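View pics/wrist2.png

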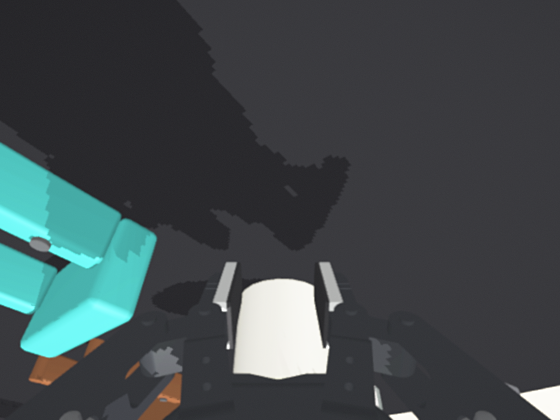

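Run:
```python
from h import *
f=np.array([np.cos(np.radians(-38)),np.sin(np.radians(-38))]); b=np.array([522,83])
plan([*(b-50*f),25],-38,37,1)
```

```text
t 5.6 pos [467.4 124.4  24.9] F [0.1 0.3 1.2] gap 36.2 delta [0.0092 0.0009 0.0161] rot [ 0.003 -0.123  0.001] n 0.44564952702770855 0.9822809921242301
```

Emit:
drive_tool([
  [147,0.001,0,0.002,0,-0.03,0],
  [147,0.002,0,0.004,0,-0.06,0],
  [147,0.004,0,0.007,0.003,-0.09,0],
  [147,0.006,0.001,0.01,0.003,-0.123,0],
  [147,0.008,0.001,0.013,0.003,-0.123,0],
  [147,0.009,0.001,0.016,0.003,-0.123,0],
  [147,0.009,0.001,0.016,0.003,-0.123,0],
  [147,0.009,0.001,0.016,0.003,-0.123,0],
  [147,0.009,0.001,0.016,0.003,-0.123,0],
  [147,0.009,0.001,0.016,0.003,-0.123,0],
])

```text
time: 6.43
tool_pos: [482.9, 114.3, 25.5]
tcp_rot: [0.0, 53.0, -38.0]
ft_force: [-0.2, 0.6, 0.3]
finger_gap: 36.4
```

Run:
```python
from h import *
from bench import snapshot
f=np.array([np.cos(np.radians(-38)),np.sin(np.radians(-38))]); b=np.array([522,83])
plan([*(b-28*f),25],-38,37,1)
print((O-45*U).round(1))
e=(O-45*U)-b; print(np.degrees(np.arctan2(e[1],e[0])),np.hypot(*e))
s=snapshot("side"); cv2.imwrite("pics/side3.png",cv2.resize(s["frame"][170:270,220:360],(800,571)))
```

```text
t 6.43 pos [482.9 114.3  25.5] F [-0.2  0.6  0.3] gap 36.4 delta [ 0.0137 -0.0006  0.0173] rot [-0.     0.001 -0.   ] n 0.529701982320485 0.00556247109987079
[597.1  23.3]
-38.50489784804798 95.92669540034923
```

View pics/side3.png

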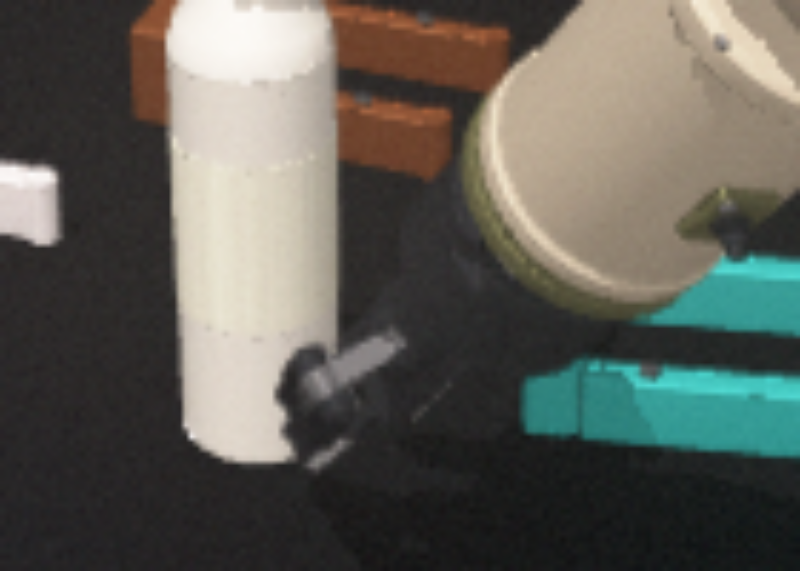

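Emit:
drive_tool([
  [147,0.002,0,0.0025,0,0,0],
  [147,0.004,0,0.005,0,0,0],
  [147,0.006,0,0.008,0,0,0],
  [147,0.008,0,0.0105,0,0,0],
  [147,0.01,0,0.013,0,0,0],
  [147,0.012,0,0.016,0,0,0],
  [147,0.014,0,0.0185,0,0,0],
  [147,0.016,0,0.021,0,0,0],
  [147,0.018,0,0.024,0,0,0],
  [147,0.02,0,0.0265,0,0,0],
])

```text
time: 7.32
tool_pos: [509.0, 93.7, 25.0]
tcp_rot: [-0.0, 53.0, -38.0]
ft_force: [-1.9, 1.4, 0.3]
finger_gap: 36.2
```

Run:
```python
from h import *
from bench import snapshot
plan([*(O-75*U),25],-38,37,1)
s=snapshot("side"); f1=s["frame"]; t=snapshot("top"); f2=t["frame"]
cv2.imwrite("pics/m4.png",np.hstack([cv2.resize(f1[140:280,200:340],(400,400)),cv2.resize(f2[130:270,180:320],(400,400))]))
w=snapshot("wrist"); cv2.imwrite("pics/w4.png",w["frame"])
```

```text
t 7.32 pos [509.   93.7  25. ] F [-1.9  1.4  0.3] gap 36.2 delta [ 0.0519 -0.0152  0.0687] rot [ 0.001  0.001 -0.   ] n 2.097414239753942 0.007108363531730379
```

View pics/m4.png

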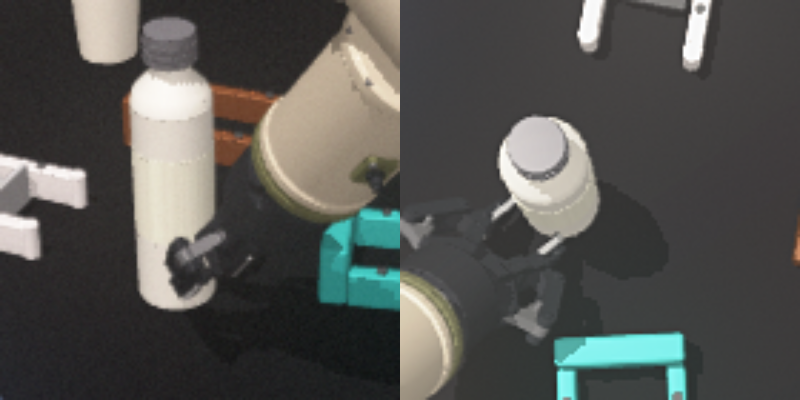

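View pics/w4.png

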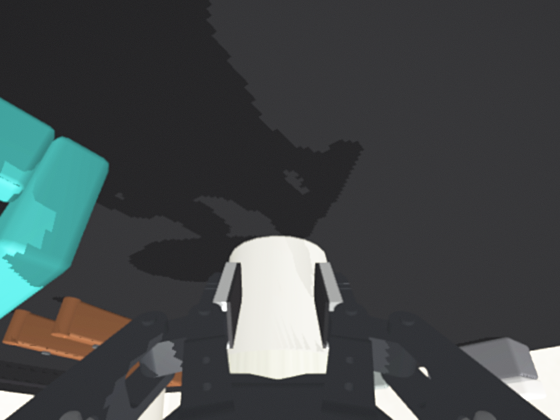

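```bash
cat >> h.py <<'E'
from bench import snapshot
def cap(tag):
    # grey cap in the top view: near-neutral, slightly purple, brightness between; fit circle from component near the expected
    t=snapshot("top"); f=t["frame"]
    cv2.imwrite(f"pics/{tag}.png",cv2.resize(f[80:230,180:330],(600,600),interpolation=cv2.INTER_CUBIC))
    return t,f
E
python3 - <<'E'
from h import *
t,f=cap("t5")
c=onplane(t,[(228.3,181.8)],220)[0]; print(c)
print(f[181,228],f[195,236],f[172,226])
p=sense()["tool_pos"]; F=np.array([.788,-.616]); d=c[:2]-p[:2]; print("along",d@F,"lat",d@[.616,.788])
print("dock coords", (c[:2]-O)@U,(c[:2]-O)@N)
E
```

```text
[529.26256512  73.69465218 220.        ]
[200 200 206] [188 200 207] [202 202 207]
along 28.34787416165471 lat -3.247597129878722
dock coords -120.9225157118513 37.083610973648796
```

View pics/t5.png

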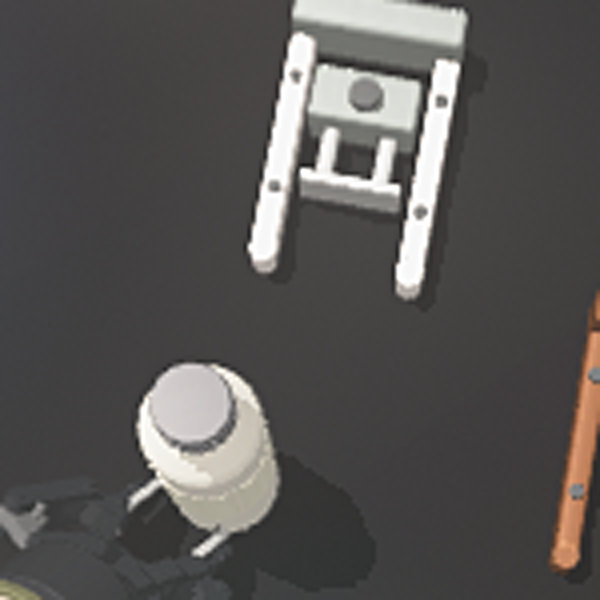

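Emit:
drive_tool([
  [147,0.0025,0,0.0034,0,0,0],
  [147,0.005,0,0.0068,0,0,0],
  [147,0.0075,0,0.0102,0,0,0],
  [147,0.01,0,0.0136,0,0,0],
  [147,0.0127,0,0.017,0,0,0],
  [147,0.0153,0,0.0204,0,0,0],
  [147,0.0178,0,0.0237,0,0,0],
  [147,0.0204,0,0.0271,0,0,0],
  [147,0.023,-0.001,0.0305,0,0,0],
  [147,0.0255,-0.001,0.0338,0,0,0],
])

```text
time: 8.35
tool_pos: [541.8, 66.7, 25.1]
tcp_rot: [-0.0, 53.0, -38.0]
ft_force: [-2.4, 1.8, -0.4]
finger_gap: 36.3
```

Emit:
drive_tool([
  [147,0.0025,0,0.0034,0,0,0],
  [147,0.005,0,0.0068,0,0,0],
  [147,0.0075,0,0.0102,0,0,0],
  [147,0.01,0,0.0136,0,0,0],
  [147,0.0127,0,0.017,0,0,0],
  [147,0.0153,0,0.0204,0,0,0],
  [147,0.0178,0,0.0237,0,0,0],
  [147,0.0204,0,0.0271,0,0,0],
  [147,0.023,-0.001,0.0305,0,0,0],
  [147,0.0255,-0.001,0.0338,0,0,0],
])

```text
time: 9.18
tool_pos: [574.6, 39.9, 25.1]
tcp_rot: [-0.0, 53.0, -38.0]
ft_force: [-1.5, 1.7, -0.8]
finger_gap: 36.4
```

Run:
```python
from h import *
p=sense()["tool_pos"]; print(sense()["joint_pos"].round(1))
b=p[:2]+28.3*np.array([.788,-.616]); print("pred bottle",b,(b-O)@U,(b-O)@N)
t,f=cap("t6")
plan([*(O-45*U-29*U),25],-10.6,37,1)
s=snapshot("side"); cv2.imwrite("pics/s6.png",cv2.resize(s["frame"][140:280,140:320],(771,600)))
```

```text
[ 16.9   3.  122.4 -47.6  41.9  -2.3]
pred bottle [596.93753552  22.48270439] -44.98188809390119 -0.8055206078170043
t 9.23 pos [575.2  39.6  25.4] F [-0.5  0.  -0.3] gap 35.7 delta [ 0.0013 -0.0127  0.001 ] rot [-0.381  0.001  0.288] n 0.30754786614613344 3.823215789737018
```

View pics/t6.png

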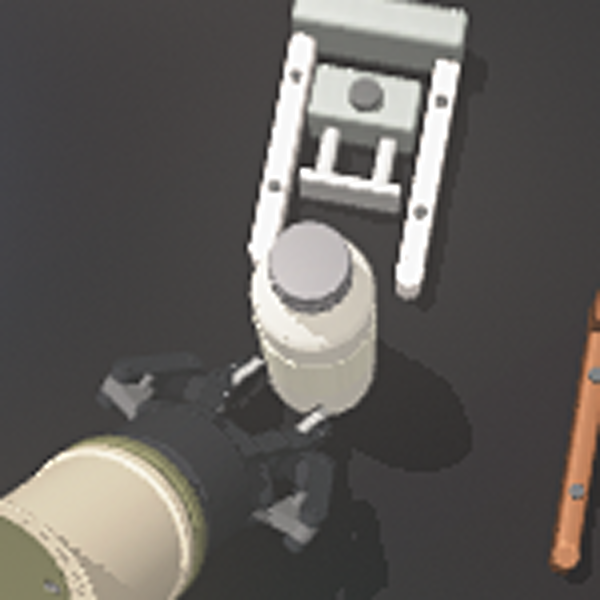

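View pics/s6.png

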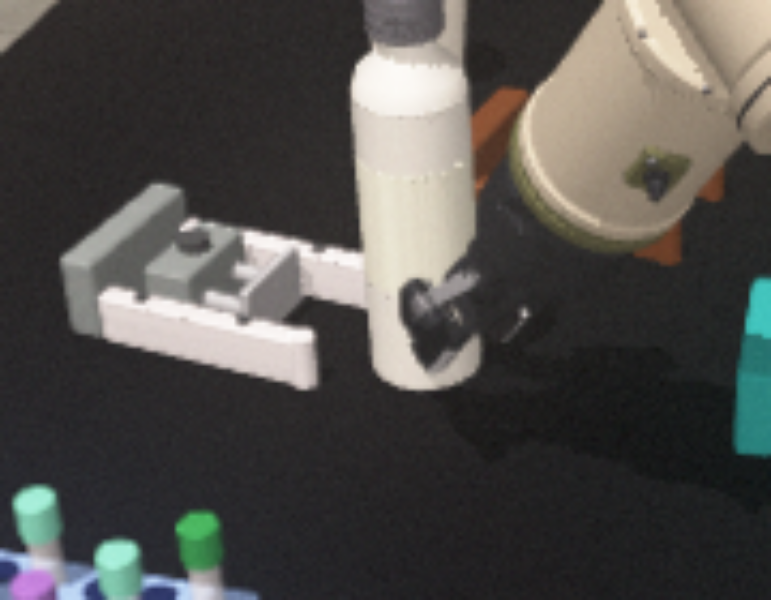

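Run:
```python
from h import *
t=snapshot("top")
c=onplane(t,[(180+310/4,80+262/4)],220)[0]; print(c, (c[:2]-O)@U,(c[:2]-O)@N)
plan([*(O-45*U-34*U),25],-10.6,37,1)
```

```text
[595.75946822  21.17705259 220.        ] -45.899675673837955 -2.305598980298977
t 9.33 pos [574.8  39.9  25.4] F [0.2 0.  0.8] gap 36.1 delta [-0.0011 -0.015  -0.0021] rot [-0.382  0.001  0.288] n 0.3639745103391214 3.8259471382146324
```

Emit:
drive_tool([
  [147,-0.002,0,-0.003,0,0,0],
  [147,-0.004,0,-0.005,0,0,0],
  [147,-0.004,-0.003,-0.005,-0.08,0,0.06],
  [147,-0.0035,-0.006,-0.0045,-0.16,0,0.12],
  [147,-0.003,-0.009,-0.004,-0.24,0,0.18],
  [147,-0.002,-0.012,-0.003,-0.32,0,0.24],
  [147,-0.001,-0.015,-0.002,-0.382,0.001,0.288],
  [147,-0.001,-0.015,-0.002,-0.382,0.001,0.288],
  [147,-0.001,-0.015,-0.002,-0.382,0.001,0.288],
  [147,-0.001,-0.015,-0.002,-0.382,0.001,0.288],
])

```text
time: 10.17
tool_pos: [563.2, 29.3, 24.9]
tcp_rot: [0.1, 53.0, -10.7]
ft_force: [-0.2, -0.1, 0.2]
finger_gap: 36.0
```

Run:
```python
from h import *
print(sense()["joint_pos"].round(1))
t,f=cap("t7")
plan([*(O-45*U-34*U),25],-10.6,37,1)
w=snapshot("wrist"); cv2.imwrite("pics/w7.png",w["frame"])
```

```text
[  3.1 -11.  135.5 -23.6  21.  -56.6]
t 10.22 pos [563.4  29.7  25. ] F [ 0.8 -0.3  0.2] gap 36.2 delta [ 0.0001 -0.0001  0.0003] rot [-0.002 -0.     0.001] n 0.007329872169035015 0.01656789459145941
```

View pics/t7.png

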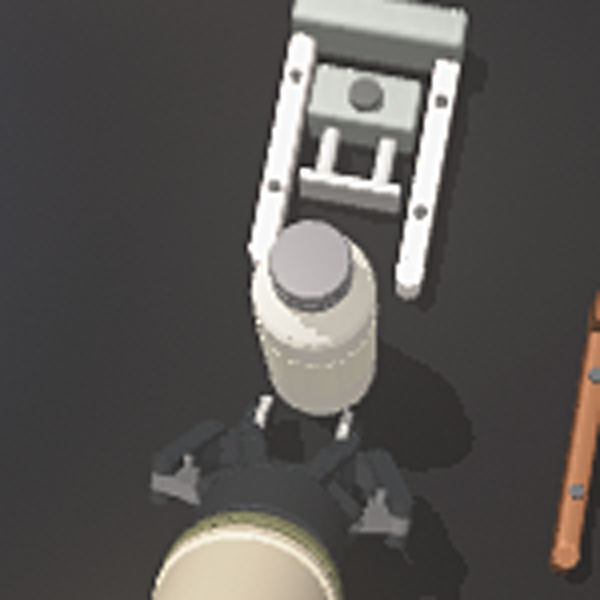

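View pics/w7.png

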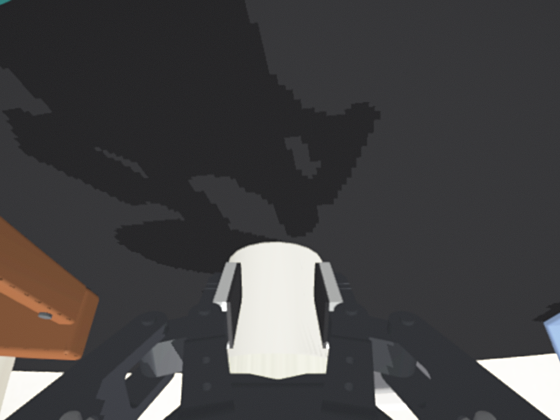

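Emit:
drive_tool([
  [147,0.002,0,0.0025,0,0,0],
  [147,0.004,0,0.005,0,0,0],
  [147,0.006,0,0.008,0,0,0],
  [147,0.008,0,0.0105,0,0,0],
  [147,0.01,0,0.013,0,0,0],
  [147,0.012,0,0.016,0,0,0],
  [147,0.0135,0,0.018,0,0,0],
  [147,0.015,0,0.02,0,0,0],
  [147,0.0157,0,0.0208,0,0,0],
  [147,0.0157,0,0.0208,0,0,0],
])

```text
time: 11.1
tool_pos: [589.2, 24.9, 24.6]
tcp_rot: [-0.0, 53.0, -10.6]
ft_force: [0.0, 1.1, 0.1]
finger_gap: 36.5
```

Run:
```python
from h import *
t,f=cap("t8")
p=sense()["tool_pos"][:2]; print("tcp dock",(p-O)@U,(p-O)@N)
a=np.linspace(0,2*np.pi,90)
for lat in (-2,0,2):
    b=O+((p-O)@U+28.3)*U+lat*N
    q=proj(t,np.c_[b[0]+30*np.cos(a),b[1]+30*np.sin(a),0*a]); q=(q-[180,80]+.5)*4
    print(lat,"base right/bottom in crop",q[:,0].max(),q[:,1].max(), "capcentre",(proj(t,[[*b,220]])-[180,80]+.5)*4)
```

```text
tcp dock -53.11301973772067 0.14628103625160804
-2 base right/bottom in crop 383.4169178801583 383.52510153623643 capcentre [[319.75642542 219.49272308]]
0 base right/bottom in crop 379.9026096704663 382.90434948700795 capcentre [[315.42529615 218.74133686]]
2 base right/bottom in crop 376.38861900729853 382.2837081462724 capcentre [[311.09476789 217.99020875]]
```

View pics/t8.png

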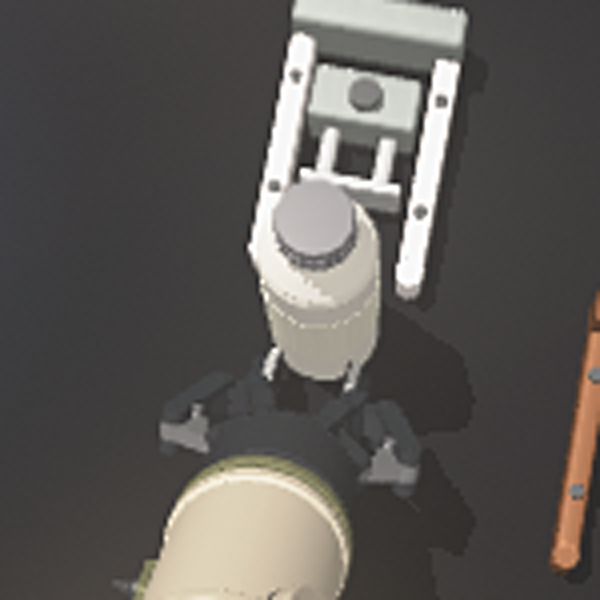

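Emit:
drive_tool([
  [147,0.0015,0,0.002,0,0,0],
  [147,0.003,0,0.004,0,0,0],
  [147,0.0045,0,0.006,0,0,0],
  [147,0.006,0,0.008,0,0,0],
  [147,0.0075,0,0.01,0,0,0],
  [147,0.009,0,0.012,0,0,0],
  [147,0.0105,0,0.014,0,0,0],
  [147,0.012,0,0.016,0,0,0],
  [147,0.0132,0,0.0175,0,0,0],
  [147,0.0132,0,0.0175,0,0,0],
])

```text
time: 11.98
tool_pos: [611.1, 20.9, 24.9]
tcp_rot: [-0.0, 53.0, -10.6]
ft_force: [0.0, 0.0, -0.8]
finger_gap: 36.0
```

```bash
cat >> h.py <<'E'
def st():
    s=sense();p=s["tool_pos"][:2]
    print("t",round(s["time"],2),"tcp mouth-frame",((p-O)@U).round(2),((p-O)@N).round(2),"z",s["tool_pos"][2].round(1),"Fu",(s["ft_force"][:2]@U).round(1),"Fn",(s["ft_force"][:2]@N).round(1),"Fz",s["ft_force"][2].round(1))
E
python3 - <<'E'
from h import *
t,f=cap("t9"); st()
s=snapshot("side"); cv2.imwrite("pics/s9.png",cv2.resize(s["frame"][130:270,120:300],(771,600)))
E
```

```text
t 12.03 tcp mouth-frame -30.97 0.24 z 24.8 Fu 0.3 Fn -0.8 Fz -0.6
```

View pics/t9.png

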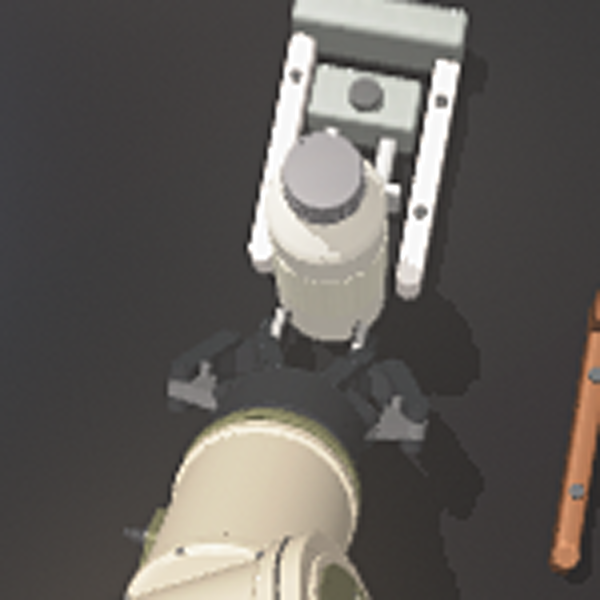

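View pics/s9.png

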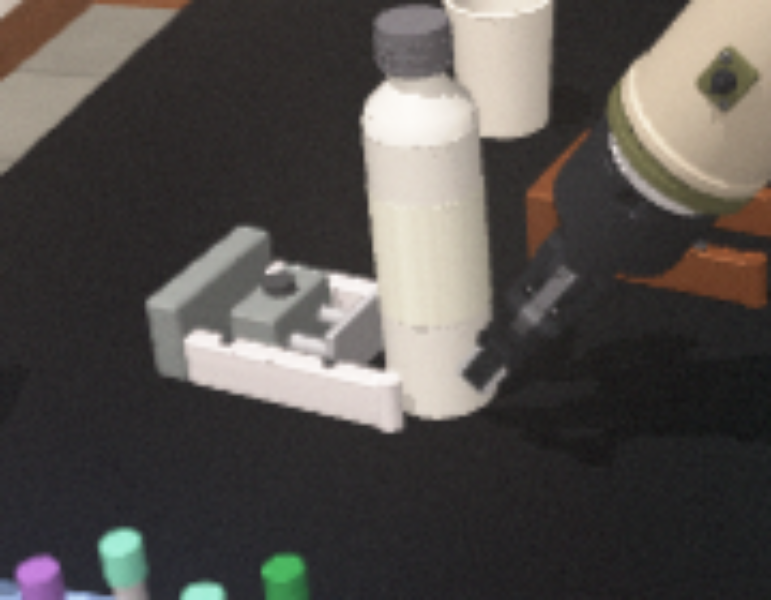

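Emit:
drive_tool([
  [147,0.0006,0,0.0008,0,0,0],
  [147,0.0012,0,0.0016,0,0,0],
  [147,0.0018,0,0.0024,0,0,0],
  [147,0.0024,0,0.0032,0,0,0],
  [147,0.003,0,0.004,0,0,0],
  [147,0.0036,0,0.0048,0,0,0],
  [147,0.0042,0,0.0056,0,0,0],
  [147,0.0048,0,0.0064,0,0,0],
  [147,0.0054,0,0.0072,0,0,0],
  [147,0.006,0,0.008,0,0,0],
])

```text
time: 12.92
tool_pos: [620.5, 19.1, 24.7]
tcp_rot: [-0.0, 53.0, -10.6]
ft_force: [-3.3, 0.8, 1.5]
finger_gap: 36.3
```

```bash
python3 -c "
from h import *
st()"
```

```text
t 12.92 tcp mouth-frame -21.19 0.23 z 24.7 Fu -3.4 Fn 0.1 Fz 1.5
```

Emit:
drive_tool([
  [147,0.0003,0,0.0004,0,0,0],
  [147,0.0006,0,0.0008,0,0,0],
  [147,0.0009,0,0.0012,0,0,0],
  [147,0.0012,0,0.0016,0,0,0],
  [147,0.0015,0,0.002,0,0,0],
  [147,0.0018,0,0.0024,0,0,0],
  [147,0.0021,0,0.0028,0,0,0],
  [147,0.0024,0,0.0032,0,0,0],
  [147,0.0027,0,0.0036,0,0,0],
  [147,0.003,0,0.004,0,0,0],
])

```text
time: 13.75
tool_pos: [625.4, 18.2, 24.7]
tcp_rot: [-0.0, 53.0, -10.6]
ft_force: [-2.5, 0.6, 0.1]
finger_gap: 36.4
```

```bash
python3 -c "
from h import *
st(); cap('t10'); st()
s=snapshot('side'); cv2.imwrite('pics/s10.png',cv2.resize(s['frame'][130:270,120:300],(771,600)))"
```

```text
t 13.75 tcp mouth-frame -16.26 0.25 z 24.7 Fu -2.6 Fn 0.1 Fz 0.1
t 13.8 tcp mouth-frame -16.14 0.24 z 24.8 Fu -2.2 Fn -0.0 Fz 0.3
```

View pics/s10.png

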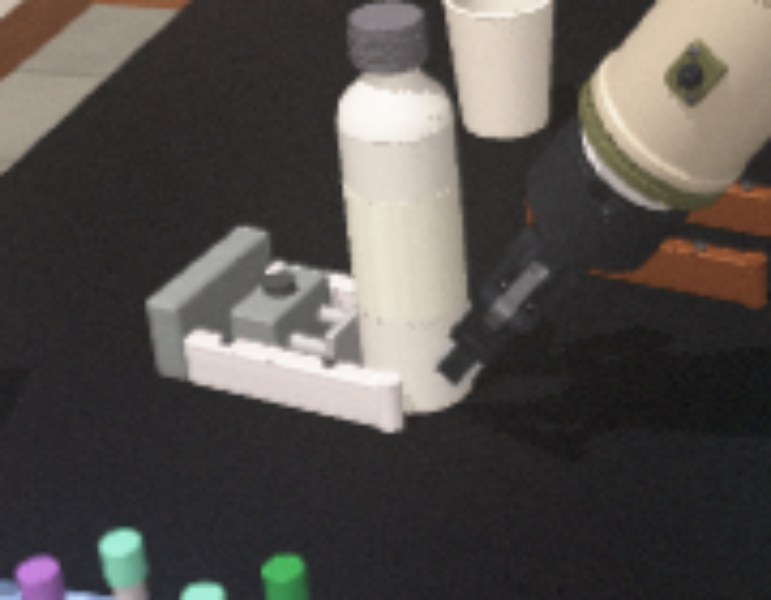

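Emit:
drive_tool([
  [147,0.0003,0,0.0004,0,0,0],
  [147,0.0006,0,0.0008,0,0,0],
  [147,0.0009,0,0.0012,0,0,0],
  [147,0.0012,0,0.0016,0,0,0],
  [147,0.0015,0,0.002,0,0,0],
  [147,0.0018,0,0.0024,0,0,0],
  [147,0.0021,0,0.0028,0,0,0],
  [147,0.0024,0,0.0032,0,0,0],
  [147,0.0024,0,0.0032,0,0,0],
  [147,0.0024,0,0.0032,0,0,0],
])

```text
time: 14.68
tool_pos: [629.3, 17.5, 24.7]
tcp_rot: [-0.0, 53.0, -10.6]
ft_force: [-2.2, 0.1, 0.3]
finger_gap: 36.1
```

```bash
python3 -c "
from h import *
st()"
```

```text
t 14.68 tcp mouth-frame -12.25 0.26 z 24.7 Fu -2.1 Fn -0.3 Fz 0.3
```

Emit:
drive_tool([
  [147,0.0003,0,0.0004,0,0,0],
  [147,0.0006,0,0.0008,0,0,0],
  [147,0.0009,0,0.0012,0,0,0],
  [147,0.0012,0,0.0016,0,0,0],
  [147,0.0015,0,0.002,0,0,0],
  [147,0.0018,0,0.0024,0,0,0],
  [147,0.0021,0,0.0028,0,0,0],
  [147,0.0024,0,0.0032,0,0,0],
  [147,0.0027,0,0.0036,0,0,0],
  [147,0.003,0,0.004,0,0,0],
])

```text
time: 15.52
tool_pos: [633.8, 16.6, 24.4]
tcp_rot: [-0.0, 53.1, -10.6]
ft_force: [-6.5, 1.1, 3.0]
finger_gap: 36.3
```

```bash
python3 -c "
from h import *
st(); cap('t11'); st()
s=snapshot('side'); cv2.imwrite('pics/s11.png',cv2.resize(s['frame'][130:270,120:300],(771,600)))"
```

```text
t 15.52 tcp mouth-frame -7.69 0.22 z 24.4 Fu -6.6 Fn -0.1 Fz 3.0
t 15.57 tcp mouth-frame -7.6 0.21 z 24.4 Fu -5.4 Fn 1.3 Fz 3.0
```

View pics/t11.png

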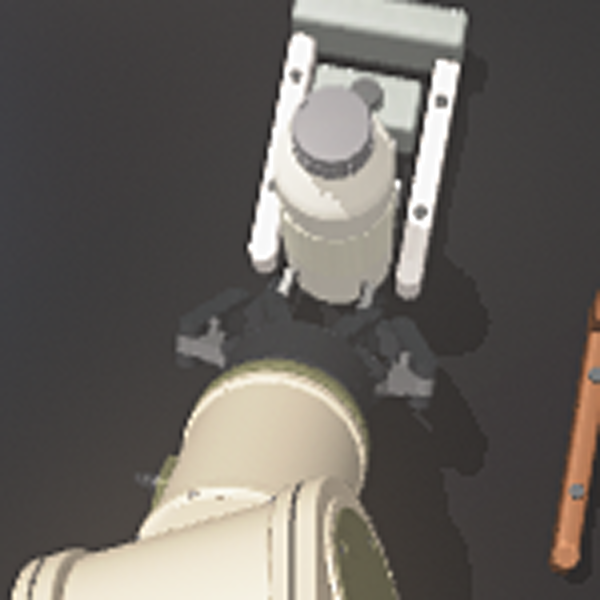

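View pics/s11.png

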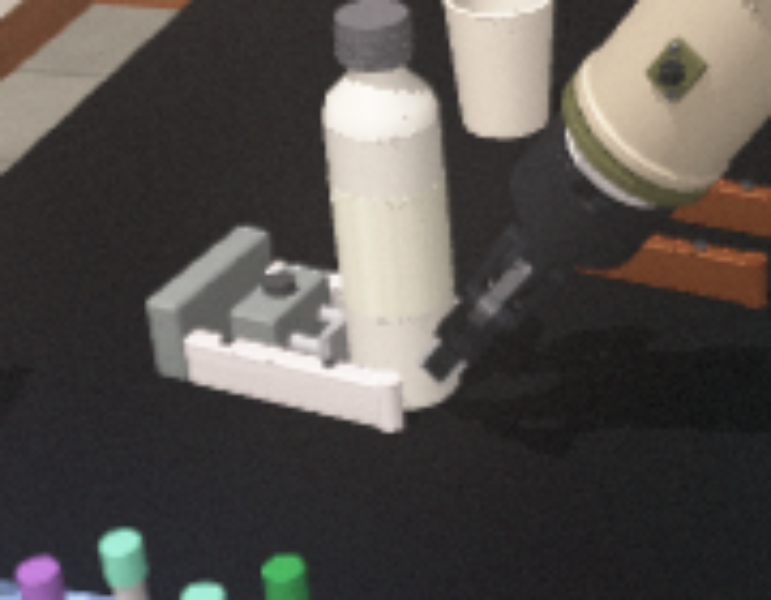

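Emit:
drive_tool([
  [147,0.0003,0,0.0004,0,0,0],
  [147,0.0006,0,0.0008,0,0,0],
  [147,0.0009,0,0.0012,0,0,0],
  [147,0.0012,0,0.0016,0,0,0],
  [147,0.0015,0,0.002,0,0,0],
  [147,0.0018,0,0.0024,0,0,0],
  [147,0.0021,0,0.0028,0,0,0],
  [147,0.0024,0,0.0032,0,0,0],
  [147,0.0027,0,0.0036,0,0,0],
  [147,0.003,0,0.004,0,0,0],
])

```text
time: 16.45
tool_pos: [638.7, 15.7, 24.4]
tcp_rot: [-0.0, 53.1, -10.6]
ft_force: [-6.0, 0.7, 3.2]
finger_gap: 36.3
```

```bash
python3 -c "
from h import *
st(); cap('t12'); st()
s=snapshot('side'); cv2.imwrite('pics/s12.png',cv2.resize(s['frame'][130:270,120:300],(771,600)))"
```

```text
t 16.45 tcp mouth-frame -2.69 0.21 z 24.4 Fu -6.0 Fn -0.4 Fz 3.2
t 16.5 tcp mouth-frame -2.63 0.22 z 24.4 Fu -6.6 Fn -0.5 Fz 1.9
```

View pics/s12.png

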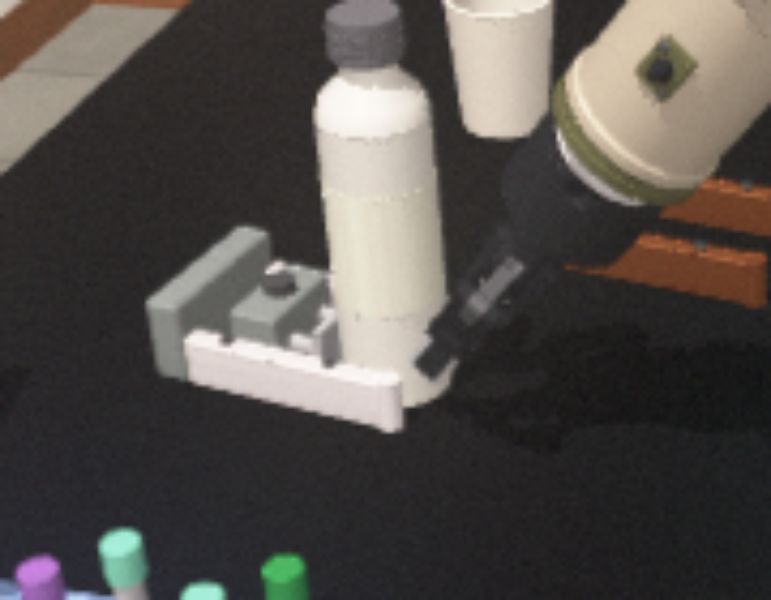

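Emit:
drive_tool([
  [147,0.0003,0,0.0004,0,0,0],
  [147,0.0006,0,0.0008,0,0,0],
  [147,0.0009,0,0.0012,0,0,0],
  [147,0.0012,0,0.0016,0,0,0],
  [147,0.0015,0,0.002,0,0,0],
  [147,0.0018,0,0.0024,0,0,0],
  [147,0.002,0,0.0027,0,0,0],
  [147,0.0022,0,0.0029,0,0,0],
  [147,0.0023,0,0.0031,0,0,0],
  [147,0.0024,0,0.0032,0,0,0],
])

```text
time: 17.38
tool_pos: [642.6, 15.0, 24.4]
tcp_rot: [-0.0, 53.1, -10.6]
ft_force: [-6.3, 2.4, 2.3]
finger_gap: 36.7
```

```bash
python3 -c "
from h import *
st()"
```

```text
t 17.38 tcp mouth-frame 1.31 0.21 z 24.4 Fu -6.7 Fn 1.2 Fz 2.3
```

Now smaller steps (2 mm per call), watching for the force rise.

Emit:
drive_tool([
  [147,0.0002,0,0.0002,0,0,0],
  [147,0.0003,0,0.0004,0,0,0],
  [147,0.0004,0,0.0006,0,0,0],
  [147,0.0006,0,0.0008,0,0,0],
  [147,0.0007,0,0.001,0,0,0],
  [147,0.0009,0,0.0012,0,0,0],
  [147,0.001,0,0.0014,0,0,0],
  [147,0.0012,0,0.0016,0,0,0],
  [147,0.0014,0,0.0018,0,0,0],
  [147,0.0015,0,0.002,0,0,0],
])

```text
time: 18.22
tool_pos: [645.1, 14.6, 24.4]
tcp_rot: [-0.0, 53.1, -10.6]
ft_force: [-6.5, 1.2, 1.6]
finger_gap: 36.5
```

```bash
python3 -c "
from h import *
st()"
```

```text
t 18.22 tcp mouth-frame 3.78 0.26 z 24.4 Fu -6.6 Fn 0.0 Fz 1.6
```

Emit:
drive_tool([
  [147,0.0001,0,0.0002,0,0,0],
  [147,0.0002,0,0.0003,0,0,0],
  [147,0.0004,0,0.0005,0,0,0],
  [147,0.0005,0,0.0006,0,0,0],
  [147,0.0006,0,0.0008,0,0,0],
  [147,0.0007,0,0.001,0,0,0],
  [147,0.0008,0,0.0011,0,0,0],
  [147,0.001,0,0.0013,0,0,0],
  [147,0.0011,0,0.0014,0,0,0],
  [147,0.0012,0,0.0016,0,0,0],
])

```text
time: 19.05
tool_pos: [646.3, 14.3, 23.8]
tcp_rot: [-0.1, 53.2, -10.6]
ft_force: [-14.4, 3.1, 7.4]
finger_gap: 36.1
```

```bash
python3 -c "
from h import *
st(); cap('t13'); st()
s=snapshot('side'); cv2.imwrite('pics/s13.png',cv2.resize(s['frame'][130:270,120:300],(771,600)))"
```

```text
t 19.05 tcp mouth-frame 5.0 0.2 z 23.8 Fu -14.7 Fn 0.4 Fz 7.4
t 19.1 tcp mouth-frame 4.99 0.2 z 23.8 Fu -14.3 Fn -0.3 Fz 7.7
```

View pics/s13.png

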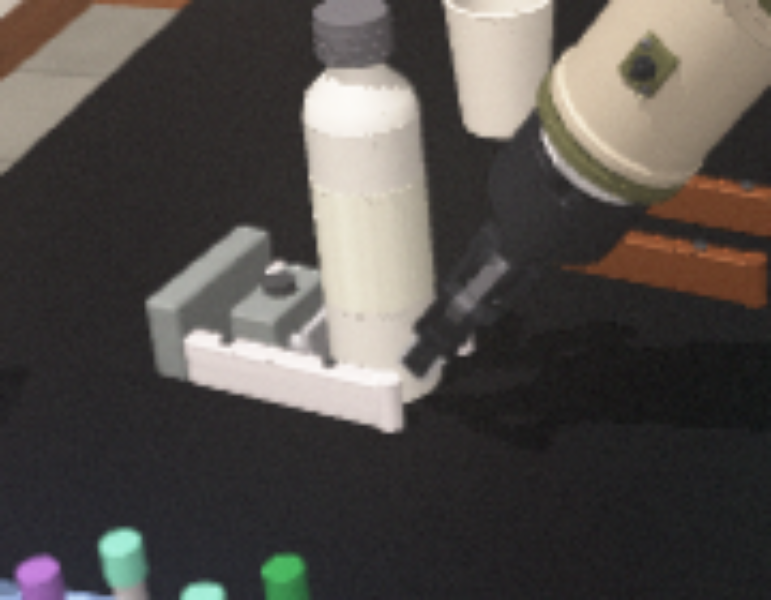

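View pics/t13.png

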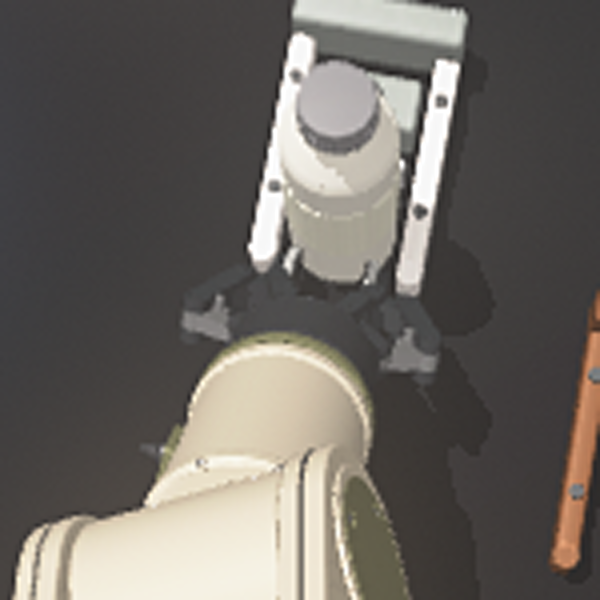

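Emit:
drive_tool([
  [147,0.0,0,0.0001,0,0,0],
  [147,0.0001,0,0.0001,0,0,0],
  [147,0.0001,0,0.0002,0,0,0],
  [147,0.0002,0,0.0002,0,0,0],
  [147,0.0002,0,0.0003,0,0,0],
  [147,0.0002,0,0.0003,0,0,0],
  [147,0.0002,0,0.0003,0,0,0],
  [147,0.0002,0,0.0003,0,0,0],
  [147,0.0002,0,0.0003,0,0,0],
  [147,0.0002,0,0.0003,0,0,0],
])

```text
time: 19.98
tool_pos: [646.3, 14.2, 23.5]
tcp_rot: [-0.1, 53.2, -10.6]
ft_force: [-12.7, 2.9, 5.9]
finger_gap: 36.5
```

```bash
python3 -c "
from h import *
st()
t=snapshot('top');s=snapshot('side')
# tilt: cap predicted for upright bottle at estimated base
for a in (32,33.3):
    b=O+a*U
    print(a,(proj(t,[[*b,220]])-[180,80]+.5)*4,(proj(s,[[*b,220],[*b,50]])-[120,130]+.5)*4.285)
"
```

```text
t 19.98 tcp mouth-frame 5.09 0.18 z 23.5 Fu -13.0 Fn 0.5 Fz 5.9
32 [[337.87800962 100.74968009]] [[351.64297078  10.01090367]
 [381.24060874 301.50305493]]
33.3 [[338.38704053  98.07742702]] [[349.37840543   9.66028979]
 [379.15289159 301.06198932]]
```

Emit:
drive_tool([
  [147,0.0,0,0.0001,0,0,0],
  [147,0.0,0,0.0002,0,0,0],
  [147,0.0001,0,0.0003,0,0,0],
  [147,0.0001,0,0.0004,0,0,0],
  [147,0.0001,0,0.0005,0,0,0],
  [147,0.0001,0,0.0006,0,0,0],
  [147,0.0001,0,0.0006,0,0,0],
  [147,0.0001,0,0.0006,0,0,0],
  [147,0.0001,0,0.0006,0,0,0],
  [147,0.0001,0,0.0006,0,0,0],
])

```text
time: 20.92
tool_pos: [646.5, 14.2, 23.6]
tcp_rot: [-0.1, 53.2, -10.6]
ft_force: [-15.2, 3.8, 7.7]
finger_gap: 36.1
```

```bash
python3 -c "
from h import *
st(); cap('t14')
s=snapshot('side'); cv2.imwrite('pics/s14.png',cv2.resize(s['frame'][150:240,150:240],(600,600),interpolation=cv2.INTER_CUBIC))"
```

```text
t 20.92 tcp mouth-frame 5.3 0.2 z 23.6 Fu -15.7 Fn 0.9 Fz 7.7
```

View pics/s14.png

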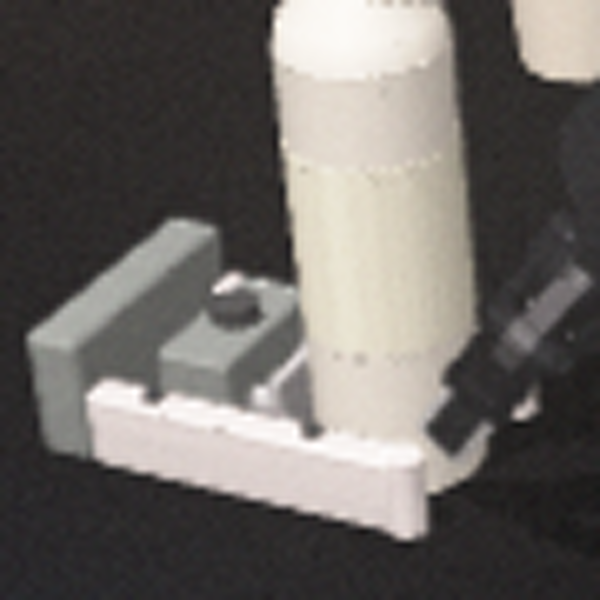

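Emit:
drive_tool([
  [147,-0.0012,0,-0.0016,0,0,0],
  [147,-0.0024,0,-0.0032,0,0,0],
  [147,-0.004,0,-0.002,0,0,0],
  [147,-0.0056,0,-0.0008,0,0,0],
  [147,-0.005,0,0.0,0,0,0],
  [147,-0.0044,0,0.0008,0,0,0],
  [147,-0.0041,0,0.0012,0,0,0],
  [147,-0.0038,0,0.0016,0,0,0],
  [147,-0.0035,0,0.002,0,0,0],
  [147,-0.0032,0,0.0024,0,0,0],
])

```text
time: 21.85
tool_pos: [646.9, 14.2, 28.1]
tcp_rot: [-0.1, 53.2, -10.6]
ft_force: [-17.1, 5.6, 5.7]
finger_gap: 36.0
```

```bash
python3 -c "
from h import *
st()"
```

```text
t 21.85 tcp mouth-frame 5.64 0.2 z 28.1 Fu -17.8 Fn 2.4 Fz 5.7
```

Emit:
drive_tool([
  [147,-0.0012,0,-0.0016,0,0,0],
  [147,-0.003,0,-0.004,0,0,0],
  [147,-0.006,0,-0.008,0,0,0],
  [147,-0.009,0,-0.012,0,0,0],
  [147,-0.013,0,-0.018,0,0,0],
  [147,-0.018,0,-0.024,0,0,0],
  [147,-0.024,0,-0.032,0,0,0],
  [147,-0.03,0,-0.04,0,0,0],
  [147,-0.036,0,-0.048,0,0,0],
  [147,-0.036,0,-0.048,0,0,0],
])

```text
time: 22.68
tool_pos: [587.0, 25.2, 27.9]
tcp_rot: [-0.1, 53.1, -10.6]
ft_force: [-0.6, 0.6, -0.3]
finger_gap: 36.0
```

```bash
python3 -c "
from h import *
st(); cap('t15')
s=snapshot('side'); cv2.imwrite('pics/s15.png',s['frame'])
for a in (32,33.3):
    b=O+a*U
    print(a,(proj(snapshot('top'),[[*b,220]])-[180,80]+.5)*4)
"
```

```text
t 22.68 tcp mouth-frame -55.23 0.05 z 27.9 Fu -0.7 Fn 0.5 Fz -0.3
32 [[337.87800962 100.74968009]]
33.3 [[338.38704053  98.07742702]]
```

View pics/s15.png

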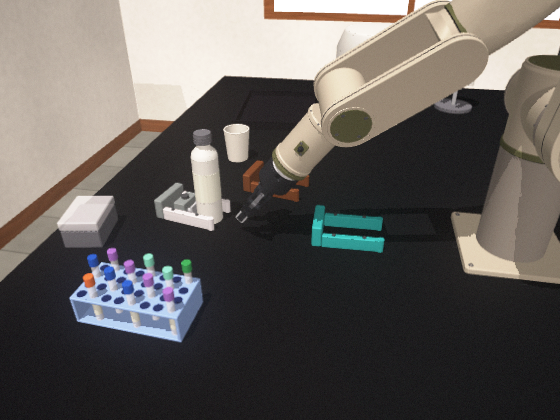

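View pics/t15.png

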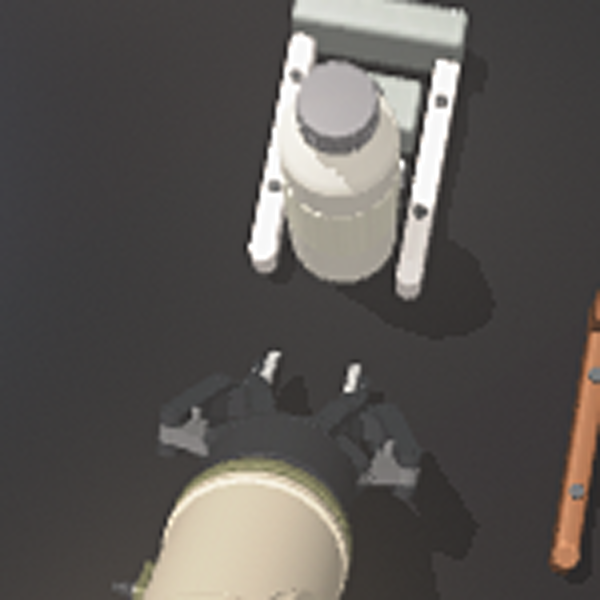

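The bottle stands upright at the end of the bay (cap at crop (338,101), axis about dock x +10). The gripper is clear, and the rack (side px (138,300)) and beaker (237,142) are where they were.

```bash
python3 -c "
from bench import hand_in
print(hand_in())"
```

```text
the job is handed in; nothing more can be done
None
```

I slid the bottle into the aluminium dock with the fingers leaned back 37° and set 36 mm apart. They pushed it about 40 mm above the bench, within its lower third. The bottle then drove the seating plate back until it stopped, and I backed the gripper off and handed in at about 23 s. `hand_in` reported no verdict.

- **Plate home:** force was about 2 N while the bottle slid and 6–7 N while the plate moved. It then rose to 14.7 N and the advance stopped, after roughly 15 mm of plate travel. I pushed again 4–5 mm higher to rule out a finger catching on a rail. It stopped within 0.4 mm of the same place, at 17.8 N, the highest reading I took.
- **Position:** the bottle's axis is at about +10 to +11 mm in the dock's frame. That is at or just past the end of the stated range, within the 1–2 mm measurement error.
- **Last pictures:** the bottle is upright between the rails. The gripper is about 60 mm clear with no force on it, and the tube rack and beaker look unmoved.
- **Not seen directly:** I could not see the plate touching its stop. That it is fully home rests on the force and travel readings.
- **Early mistake:** the first approach drove the last joint to the end of its range at 152.3°, and I turned the tool half round to get away from it. Nothing was touched, but if that counts as passing the range, it happened there.

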